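# Staggered stack of grinding-ball trays beside the mill

## Robot

A 6-joint arm with a two-finger parallel gripper is mounted at the origin on the work surface. World frame = base frame: x ahead of the robot, y to its left, z up, the work surface at z = 0. Lengths are in m, angles in rad, forces in N, time in s.
With the tool pointing down it reaches from about 0.35 to 0.725 m from the base axis. Payload 6 kg.
Tool frame: the origin (TCP) lies at the very end of the fingers, on their centre line; the grasp point (between the pads) lies grasp_offset behind it (grasp_offset is the distance from the TCP to the grasp point, in m); z points along the fingers, y is the line along which they close (so a half turn about z gives the same grasp; the last joint's range is limited). The gripper opens to 85 mm and grips with 20 to 120 N. Pads are 22 mm wide; open, the fingers measure 114 mm over their backs; the gripper's body (76 mm by 85 mm) begins 54 mm behind the grasp point. The pads swing forward as they close: fully open they stand 13 mm farther back than shut.
Start: joints at [-0.803, 0.04, 0.085, 0, -1.615, -0.334], TCP at [0.252, -0.544, 0.231] pointing down, gripper open.
Joint ranges: [-2.56, 2.56], [-1.29, 2.01], [-1.08, 1.49], [-3.29, 1.98], [-2.81, -0.18], [-2.99, 2.99]. Speed limits (rad/s): [2.57, 2.57, 3.01, 3.14, 3.14, 3.14].

## Interface

Orientations are given as a unit quaternion [w, x, y, z].
In Python, from station import goto, move_straight, movej, let_go, grasp, wait, inverse_kinematics, capture, camera_model, Unreachable, job_done, get_clock, get_joints, get_dq, get_joint_torque, get_position, get_orientation, get_force, get_torque, get_opening, get_grip_force, grasp_offset gives the robot as it stands. Calls block until the motion is done:
- goto(position, orientation): joint-space move of the TCP to a pose.
- move_straight(position, attitude=None, max_speed=0.15, contact_N=None): straight line of the TCP; attitude=None keeps the orientation; max_speed is the mean speed in m/s. With contact_N (N) it stops when the force on the tool has changed by that much, and returns True; else False.
- movej(angles): joint-space move.
- let_go() and grasp(f_grip=None): open the fingers fully, or close them until they stop; f_grip is the grip in N (None keeps the last).
- wait(seconds).
- inverse_kinematics(position, orientation): joint angles nearest the present ones, or None.
- capture(name): name is "side" or "top"; returns the picture (480x640x3 uint8, red, green, blue); there is no depth.
- camera_model(name): a dict with "vfov" (degrees; the focal length in pixels is half the picture's height over the tangent of half this angle, whatever the lens; pixels are square), "cx", "cy" (the principal point, pixels), "distortion" ([k1, k2, p1, p2, k3] as OpenCV has them; the pictures are not rectified), "extrinsics" (4x4, takes a point from camera to world coordinates). Camera axes: x right, y up, looking along -z (the intrinsics and any distortion apply to the point x, -y, -z); pixel columns grow to the right and rows downward; lengths in m; the calibration is good to about 2 mm. A picture is of the moment at which its call begins. camera_model takes no time and is no camera call.
A pose or a line that the arm cannot do raises Unreachable and nothing moves.
- job_done(): hands the job in; it is judged then, once.
Readings, each from a call of its own:
- get_clock(): time.
- get_joints(): joint angles.
- get_dq(): joint speeds.
- get_joint_torque(): joint torques, N m.
- get_position(): TCP position.
- get_orientation(): TCP orientation.
- get_force(): force on the tool from outside, world axes, zero at the start.
- get_torque(): the same for the moment, N m.
- get_opening(): opening from 0.0 (shut) to 1.0 (fully open).
- get_grip_force(): force on a finger pad.
Only numpy, scipy, OpenCV 4.12 (cv2) and the standard library are available. Lean on these libraries where they do the work, as an engineer would, in place of code of your own. Each camera call takes 0.05 s, during which the arm holds its last target. There are 200 camera calls.

## Task

Make a staggered stack of the three grinding-ball trays. First lift the tray of white balls off the sloping rack and set it level on the bottom tray (amber balls), in line with it but stepped lengthwise by one lip (about 40 mm) away from the blue block, so that the bottom tray's lip at the blue end stays open and the white tray rests on the lip at the grey end; then set the tray of dark balls on top of it, stepped back again so that it stands straight above the bottom tray. Set each tray down gently, let go, and leave the bottom tray and everything else on the table where it is.

Things in the scene. Friction and masses are not known exactly. Their poses are not given: they have to be found in the camera images.
- white_c (a point): Loose: open steel tray, 160 mm long (x) x 56 wide (y) x 44 high (z), plain upright sides, flat green 40 mm lip level with the rim at each end, six white balls in a red insert below the rim; 0.4 kg. Point: the tray's centre, 22 mm above its underside. At first on the sloping rack, x down the slope, z square to it, beside the other tray (centres 124 mm apart, in either order).
- dark_c (a point): Loose: open steel tray, 160 mm long (x) x 56 wide (y) x 44 high (z), plain upright sides, flat green 40 mm lip level with the rim at each end, six dark grey balls in a yellow insert below the rim; 0.5 kg. Point: the tray's centre, 22 mm above its underside. At first on the sloping rack, x down the slope, z square to it, beside the other tray (centres 124 mm apart, in either order).
- bottom_c (a point): Bottom tray, loose: open steel tray, 160 mm long (x) x 56 wide (y) x 44 high (z), plain upright sides, flat green 40 mm lip level with the rim at each end, six amber balls in a black insert below the rim; 0.45 kg. Point: the tray's centre, 22 mm above its underside. Level on a 6 mm black mat, 260 x 120 mm, between two blocks. A tray on its rim has its centre 44 mm higher, a third 88 mm.
- blue_block: blue plastic block, 20 mm long, 70 mm wide, 24 mm high, fixed on the mat about 8 mm beyond one end (either end) of the bottom tray; origin at the centre of its underside.
- grey_block: grey plastic block of the same size, fixed on the mat beyond the other end of the bottom tray; origin at the centre of its underside.
- rack_slope (a point): Centre of the upper face of the fixed rack, 70 mm above the table: white plate 190 mm long, 250 wide, sloping 25 degrees, with a blue stop 15 mm high at its low edge, against which the trays rest. z is vertical, x level, towards its low edge (roughly away from the robot). Rack and mat stand one to the left, one to the right, either way round.
- jar2: bystander: steel milling jar with white lid and two wire bails, 106 mm across, 150 mm high over the bails; origin under its centre.
- lid: bystander: white jar lid, disc 90 mm across, 16 mm high; origin under its centre.
- spanner: bystander: steel spanner 150 mm long lying flat between rack and mat; origin under it, x along it.
- yoke: bystander: clamping yoke, flat bar 100 x 22 mm with an upright T screw 54 mm high; origin under its centre.
- brush: bystander: hand brush 170 mm long lying flat; origin under it, x along it.
- tape: bystander: yellow tape measure case 70 x 36 x 62 mm high; origin under its centre.

How it is judged:
On the way:
1. the white tray lies level on the bottom tray, stepped one lip away from the blue block, released (y of white_c in the frame of bottom_c between -0.014 and 0.014 m and z of white_c in the frame of bottom_c between 0.038 and 0.05 m and angle between the x axis of white_c and the x axis of bottom_c, either way round below 0.16 rad and angle between white_c's own z axis and vertical below 0.08 rad and contact force between the fingers and white below 0.2 N and linear speed of white below 0.02 m/s and ((x of blue_block in the frame of bottom_c above 0 m and x of white_c in the frame of bottom_c between -0.056 and -0.024 m) or (x of blue_block in the frame of bottom_c below 0 m and x of white_c in the frame of bottom_c between 0.024 and 0.056 m))), for 0.2 s.
At the end, for the whole second after the job is handed in: White tray level on the bottom tray, stepped 24 to 56 mm away from the blue block; dark tray level on it, within 16 mm lengthwise of the bottom tray; both within 14 mm sideways and 9 degrees in line, 4.5 degrees of level, 44 and 88 mm (6 mm) above it, released, at rest (all of step 1 and y of dark_c in the frame of bottom_c between -0.014 and 0.014 m and z of dark_c in the frame of bottom_c between 0.082 and 0.094 m and angle between the x axis of dark_c and the x axis of bottom_c, either way round below 0.16 rad and angle between dark_c's own z axis and vertical below 0.08 rad and contact force between the fingers and dark below 0.2 N and linear speed of dark below 0.02 m/s and x of dark_c in the frame of bottom_c between -0.016 and 0.016 m); the robot touches nothing.
It fails at once if the bottom tray is shifted by more than 20 mm (distance of bottom_c from where it was at the start of the episode above 0.02 m).
It fails at once if a tray is dropped or pressed on another (more than 60 N) (contact force between any of white, dark and bottom above 60 N or contact force between dark and white above 60 N).
It fails at once if a bystander is shifted by more than 30 mm (distance of any of jar2, lid, spanner, yoke, brush, tape from where it was at the start of the episode above 0.03 m).
It also fails if it takes over 59 s, if anything falls off the work surface, if the arm or the gripper's body presses on something with over 40 N, if the wrist force passes 120 N, or if a joint passes its speed limit or range.

## Working session

There is one attempt and no reset: what is moved stays moved. The work goes in short steps, each a Python script; the robot and the scene stay as the last script left them, time stands still between calls to the robot, and variables do not carry over. Pictures are saved under pics/ and viewed, at most 10 in all, crops included, and the job is handed in when it is done.

```bash
mkdir -p pics
python3 - <<'E'
from station import *
import cv2, numpy as np
for n in("side","top"):
    im=capture(n); cv2.imwrite(f"pics/{n}0.png",im[:,:,::-1]); m=camera_model(n); print(n,m["vfov"],m["cx"],m["cy"],m["distortion"]);print(np.round(m["extrinsics"],4).tolist())
print(grasp_offset if not callable(grasp_offset) else grasp_offset(), get_clock(), get_orientation())
E
```

```text
side 45.49265698752946 326.7229700677777 244.499475855323 [-0.01764869  0.          0.          0.          0.        ]
[[-0.9684, 0.1761, -0.1767, 0.2876], [-0.249, -0.6426, 0.7246, 1.0419], [0.014, 0.7457, 0.6661, 1.0446], [0.0, 0.0, 0.0, 1.0]]
top 49.218046079667545 320.0453252311121 234.51706580915604 [-0.13184929  0.          0.          0.          0.        ]
[[0.0009, 0.9957, -0.0928, 0.4338], [-1.0, 0.0003, -0.006, 0.0155], [-0.006, 0.0929, 0.9957, 1.3395], [0.0, 0.0, 0.0, 1.0]]
0.0187 0.1 [-2.47703551e-04 -2.15214789e-01  9.76566404e-01  7.68672238e-04]
```

View pics/top0.png

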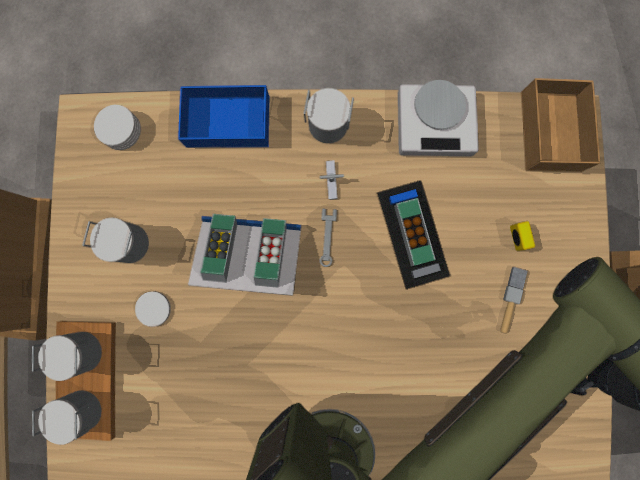

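View pics/side0.png

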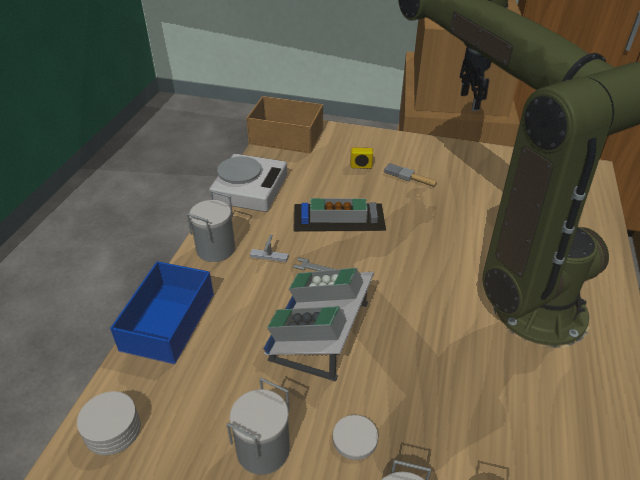

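The top view shows the rack at about (245,255) with the dark tray at (219,247) and the white tray at (270,253). The mat is at (413,234), with the blue block at its far end (403,196) and the grey one at the near end (426,270). Next I'll enlarge both.

Run:
```python
import cv2, numpy as np
t=cv2.imread("pics/top0.png"); s=cv2.imread("pics/side0.png")
# top: rack x185-305,y205-300 ; mat x370-455,y175-295
a=cv2.resize(t[205:300,185:310],None,fx=6,fy=6,interpolation=cv2.INTER_CUBIC)
b=cv2.resize(t[178:292,370:455],None,fx=5,fy=5,interpolation=cv2.INTER_CUBIC)
def grid(im,x0,y0,f):
    h,w=im.shape[:2]
    for x in range((x0//10+1)*10,x0+w//f,10):
        cv2.line(im,((x-x0)*f,0),((x-x0)*f,6),(0,0,255),1); cv2.putText(im,str(x),((x-x0)*f,16),0,.35,(0,0,255))
    for y in range((y0//10+1)*10,y0+h//f,10):
        cv2.line(im,(0,(y-y0)*f),(6,(y-y0)*f),(0,0,255),1); cv2.putText(im,str(y),(8,(y-y0)*f+4),0,.35,(0,0,255))
    return im
cv2.imwrite("pics/a.png",grid(a,185,205,6)); cv2.imwrite("pics/b.png",grid(b,370,178,5))
```

```text
(no output)
```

View pics/a.png

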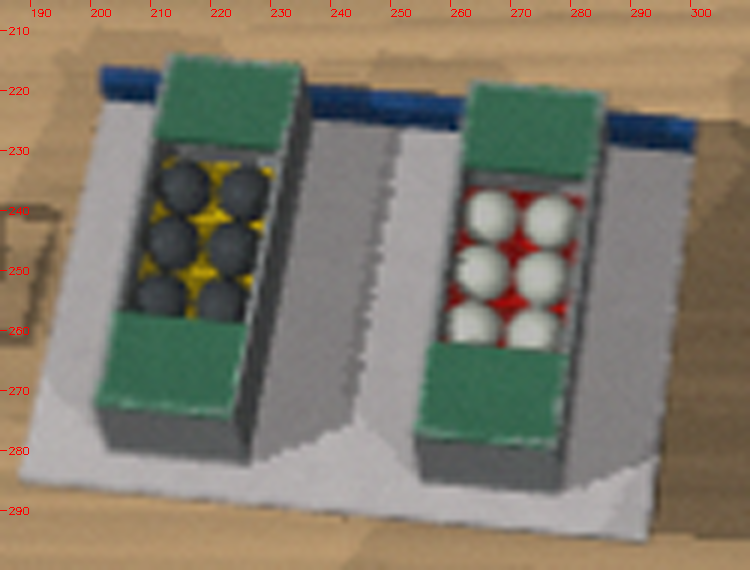

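View pics/b.png

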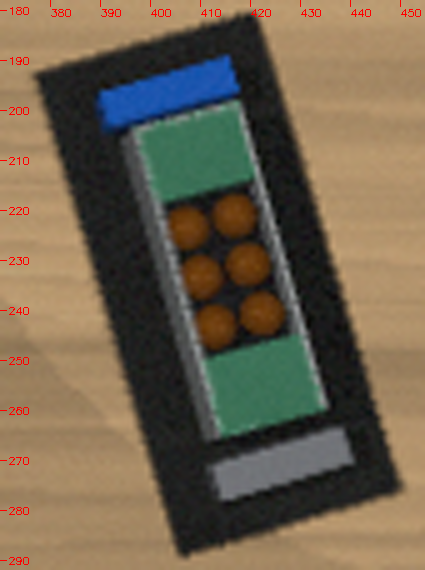

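Corners as read from the crops (full-picture pixel = 185+u/6, 205+v/6 for the rack and 370+u/5, 178+v/5 for the mat):
- **Dark rim:** (168,55), (300,65), (240,413), (97,405).
- **White rim:** (468,83), (605,92), (563,442), (417,432).
- **Bottom rim:** (133,128), (240,100), (327,410), (216,440). Its blue end is the far end.

Next I'll fit the poses with the known geometry and check that the arm can reach them.

```bash
cat > h.py <<'E'
import numpy as np, cv2
from scipy.optimize import least_squares
from scipy.spatial.transform import Rotation as R
from station import *
GO = grasp_offset() if callable(grasp_offset) else grasp_offset
def project(name, P):
    m=camera_model(name); E=np.array(m["extrinsics"]); f=240/np.tan(np.radians(m["vfov"]/2))
    K=np.array([[f,0,m["cx"]],[0,f,m["cy"]],[0,0,1.]])
    c=(np.atleast_2d(P)-E[:3,3])@E[:3,:3]*[1,-1,-1]
    return cv2.projectPoints(c,np.zeros(3),np.zeros(3),K,np.array(m["distortion"]))[0][:,0]
# tray rim corners in tray frame: far-left, far-right, near-right, near-left (x far)
RIM=np.array([[.08,.028,.022],[.08,-.028,.022],[-.08,-.028,.022],[-.08,.028,.022]])
def tray_level(p,z): return R.from_euler("z",p[2]), np.array([p[0],p[1],z])
def tool_quat(Rt):
    """tool z along -tray z, tool y along tray y, of the two half turns the one reachable"""
    x=Rt.as_matrix(); M=np.c_[x[:,0],-x[:,1],-x[:,2]]
    q=[]
    for s in(1,-1):
        v=R.from_matrix(M*[s,s,1]).as_quat(); q.append(np.r_[v[3],v[:3]])
    return q
def tcp(c,Rt,dz=0): # grasp point at the tray's centre + dz along tray z
    return c+Rt.apply([0,0,dz-GO])
E
cat > fit.py <<'E'
from h import *
A=lambda l:np.array(l)/6+[185,205]; B=lambda l:np.array(l)/5+[370,178]
dark=A([(168,55),(300,65),(240,413),(97,405)]); white=A([(468,83),(605,92),(563,442),(417,432)])
plate=A([(645,542),(20,482)]); bot=B([(133,128),(240,100),(327,410),(216,440)])
def pb(p): r,c=tray_level(p,.028); return project("top",r.apply(RIM)+c)
fb=least_squares(lambda p:(pb(p)-bot).ravel(),[.5,-.2,.2]); print("bottom",fb.x.round(4),"rms px",np.sqrt(np.mean(fb.fun**2)).round(2))
def rack(p): # rx,ry,yaw,along_w,along_d,lat_w,lat_d
    r=R.from_euler("z",p[2])*R.from_euler("y",25,degrees=True); o=np.array([p[0],p[1],.07])
    cw=o+r.apply([p[3],p[5],.022]); cd=o+r.apply([p[4],p[6],.022])
    return r,o,cw,cd
def res(p):
    r,o,cw,cd=rack(p)
    return np.r_[(project("top",r.apply(RIM)+cw)-white).ravel(),(project("top",r.apply(RIM)+cd)-dark).ravel(),
      (project("top",r.apply([[-.095,-.125,0],[-.095,.125,0]])+o)-plate).ravel(),(p[5]-p[6]+.124)*300]
fr=least_squares(res,[.45,.2,0,.0,.0,-.062,.062]); r,o,cw,cd=rack(fr.x)
print("rack",fr.x.round(4),"rms",np.sqrt(np.mean(fr.fun**2)).round(2)); print(res(fr.x).round(1)); print("white",cw.round(4),"dark",cd.round(4))
print("side proj white",project("side",r.apply(RIM)+cw).round(0).tolist(),"dark",project("side",r.apply(RIM)+cd).round(0).tolist())
rb,c=tray_level(fb.x,.028); print("bottom",project("side",rb.apply(RIM)+c).round(0).tolist())
np.savez("fit.npz",fb=fb.x,Rr=r.as_matrix(),cw=cw,cd=cd)
dw=rb.apply([-.04,0,.044])+c; dd=rb.apply([0,0,.088])+c
for nm,cc,rr in(("w",cw,r),("w+",cw+[0,0,.12],r),("d",cd,r),("d+",cd+[0,0,.12],r),("pw",dw,rb),("pd",dd,rb),("pd+",dd+[0,0,.08],rb)):
    for q in tool_quat(rr):
        j=inverse_kinematics(tcp(cc,rr,.004),q); print(nm,None if j is None else np.round(j,2))
# overlay check on the side view
s=cv2.imread("pics/side0.png")
for rr,cc in((r,cw),(r,cd),(rb,c)): cv2.polylines(s,[project("side",rr.apply(RIM)+cc).round().astype(int)],True,(0,0,255),1)
cv2.imwrite("pics/ov.png",cv2.resize(s[185:370,245:400],None,fx=3,fy=3))
E
python3 fit.py
```

```text
bottom [ 0.5611 -0.2144  0.253 ] rms px 0.16
rack [ 0.5025  0.2038 -0.078   0.0012  0.0024 -0.0632  0.0611] rms 0.41
[ 0.2 -0.7  0.2 -0.4 -0.2  0.6 -0.2  0.3  0.  -0.3  0.6 -0.2 -0.2  0.6
 -0.3 -0.1  0.5 -0.5 -0.6  0.6 -0.1]
white [0.508  0.1401 0.0894] dark [0.5187 0.2639 0.0889]
side proj white [[289.0, 289.0], [297.0, 273.0], [356.0, 267.0], [349.0, 283.0]] dark [[267.0, 328.0], [277.0, 309.0], [339.0, 305.0], [331.0, 325.0]]
bottom [[310.0, 210.0], [311.0, 198.0], [366.0, 199.0], [368.0, 211.0]]
w [ 0.49  0.25  0.06 -0.23 -1.75  1.  ]
w [ 0.49  0.25  0.06 -0.23 -1.75 -2.14]
w+ [ 0.49  0.2   0.23 -0.25 -1.96  0.95]
w+ [ 0.49  0.2   0.23 -0.25 -1.96 -2.19]
d [ 0.64  0.37  0.22 -0.29 -1.75  0.85]
d [ 0.64  0.37  0.22 -0.29 -1.75 -2.29]
d+ [ 0.64  0.32  0.38 -0.3  -1.96  0.79]
d+ [ 0.64  0.32  0.38 -0.3  -1.96 -2.35]
pw [-0.05  0.01 -0.27  0.   -1.3   1.88]
pw [-0.05  0.01 -0.27  0.   -1.3  -1.27]
pd [-0.03  0.07 -0.13  0.   -1.38  1.86]
pd [-0.03  0.07 -0.13  0.   -1.38 -1.29]
pd+ [-0.03  0.04 -0.    0.   -1.52  1.86]
pd+ [-0.03  0.04 -0.    0.   -1.52 -1.29]
```

View pics/ov.png

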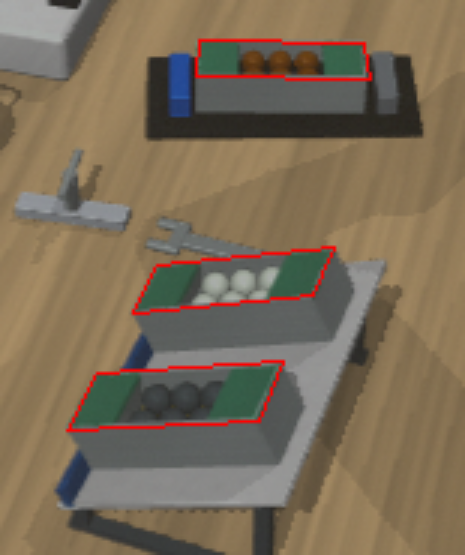

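The overlay of the fitted rims on the side view agrees to about 1 px on all three trays: white rim around (289–356, 267–289), dark (267–339, 305–328), bottom (310–368, 198–211). All poses can be reached, so I'll pick the white tray.

```bash
cat > ops.py <<'E'
from h import *
F=np.load("fit.npz"); Rr=R.from_matrix(F["Rr"]); fb=F["fb"]; Rb,cb=tray_level(fb,.028)
def pick(c):
    q=tool_quat(Rr)[0]; p=tcp(c,Rr); up=Rr.apply([0,0,1.])
    goto(p+.09*up,q); print("at approach",round(get_clock(),1))
    hit=move_straight(p,contact_N=8,max_speed=.08); print("hit",hit,(get_position()-p).round(4))
    f0=np.array(get_force()); grasp(60); print("opening",get_opening(),"grip",get_grip_force(),"df",np.round(get_force()-f0,1))
    p=np.array(get_position()); move_straight(p+.04*up,max_speed=.06); move_straight(p+.04*up+[0,0,.10],max_speed=.15)
    wait(.2); print("lifted",round(get_clock(),1),"opening",get_opening(),"F",np.round(get_force(),1),"T",np.round(get_torque(),2))
def place(off, up=.06):
    q=tool_quat(Rb)[0]; c=cb+Rb.apply(off); p=tcp(c,Rb)
    goto(p+[0,0,up],q); print("above",round(get_clock(),1))
def lower(off):
    p=tcp(cb+Rb.apply(off),Rb)
    move_straight(p+[0,0,.012],max_speed=.08); wait(.2)
    hit=move_straight(p-[0,0,.012],max_speed=.02,contact_N=3); print("contact",hit,(get_position()-p).round(4),"F",np.round(get_force(),1),round(get_clock(),1))
def release():
    let_go(); wait(.2); p=np.array(get_position()); move_straight(p+[0,0,.09],max_speed=.1); print("released",round(get_clock(),1))
def snap(name,n,box,f):
    im=capture(name)[:,:,::-1]; x0,y0,x1,y1=box
    cv2.imwrite(f"pics/{n}.png",cv2.resize(im[y0:y1,x0:x1],None,fx=f,fy=f,interpolation=cv2.INTER_CUBIC))
E
python3 - <<'E'
from ops import *
pick(F["cw"]); place([-.04,0,.044]); snap("side","w1",(250,120,450,270),4)
E
```

```text
at approach 2.7
hit False [0.0004 0.     0.0005]
opening 0.6518532908851814 grip 65.46968221664429 df [-0.3  2.6  2.1]
lifted 6.2 opening 0.649900475896544 F [-0.4  0.3 -4.1] T [-0.17 -1.85 -0.01]
above 7.6
```

View pics/w1.png

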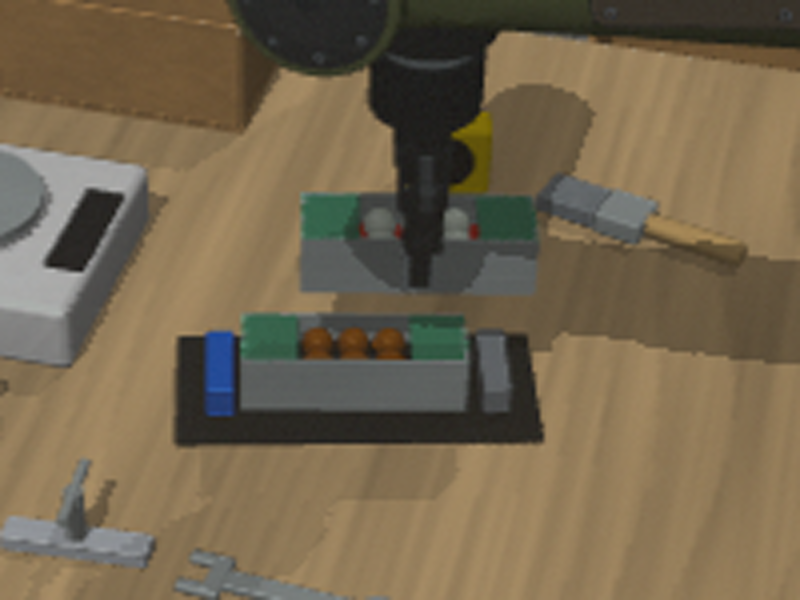

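The white tray hangs level in the grip, its near rim running from crop (301,240) to (537,238), and it is offset towards the grey block as intended. Lower it and release.

Run:
```python
from ops import *
lower([-.04,0,.044]); release(); q=tool_quat(Rr)[0]
goto(tcp(F["cd"],Rr)+.09*Rr.apply([0,0,1.]),q); print(get_clock())
a=capture("side")[120:270,260:400,::-1]; b=capture("top")[170:300,360:460,::-1]
h=560
a=cv2.resize(a,None,fx=2.9,fy=2.9,interpolation=cv2.INTER_CUBIC); b=cv2.resize(b,None,fx=3.3,fy=3.3,interpolation=cv2.INTER_CUBIC)
o=np.zeros((440,a.shape[1]+b.shape[1],3),np.uint8); o[:a.shape[0],:a.shape[1]]=a; o[:b.shape[0],a.shape[1]:]=b; print(a.shape,b.shape); cv2.imwrite("pics/w2.png",o)
```

```text
contact True [ 0.     -0.      0.0002] F [-0.7  1.1  4.4] 9.3
released 11.0
12.7583
(435, 406, 3) (429, 330, 3)
```

View pics/w2.png

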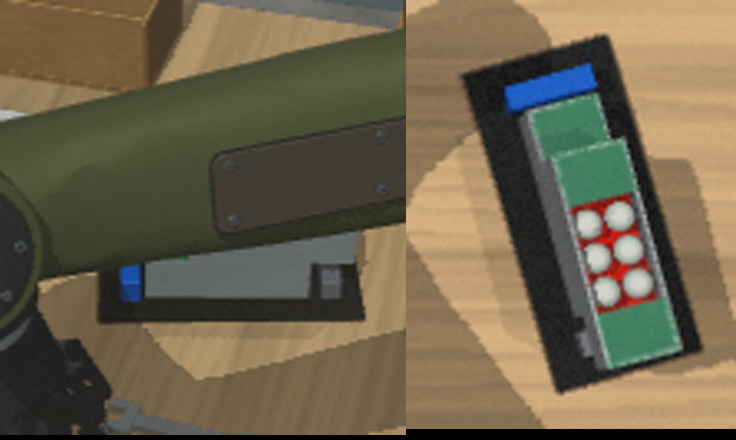

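In the top view the white tray sits in line and stepped to the grey end, with the bottom lip open at the blue end. Its rim corners in the crop are (552,157), (627,139), (683,351) and (605,369). I'll fit those, and if the result is good, pick the dark tray.

Run:
```python
from ops import *
px=np.array([(552,157),(627,139),(683,351),(605,369)])-[406,0]; px=px/3.3+[360,170]
f=least_squares(lambda p:(project("top",R.from_euler("z",p[2]).apply(RIM)+[p[0],p[1],.072])-px).ravel(),[fb[0]-.04,fb[1],fb[2]])
d=Rb.inv().apply([f.x[0]-cb[0],f.x[1]-cb[1],0]); print("white in bottom",d.round(4),"dyaw",(f.x[2]-fb[2]).round(3),"rms",np.sqrt(np.mean(f.fun**2)).round(2))
assert abs(d[0]+.04)<.01 and abs(d[1])<.008
pick(F["cd"]); place([0,0,.088]); snap("side","d1",(250,100,450,250),4)
```

```text
white in bottom [-0.0421 -0.0006  0.    ] dyaw -0.016 rms 0.36
at approach 13.1
hit False [0.0004 0.0001 0.0006]
opening 0.6487941108739597 grip 65.07514715194702 df [1.1 3.8 3.1]
lifted 16.6 opening 0.6507177788893852 F [ 0.6 -0.3 -4.3] T [-0.15 -1.77  0.02]
above 18.4
```

View pics/d1.png

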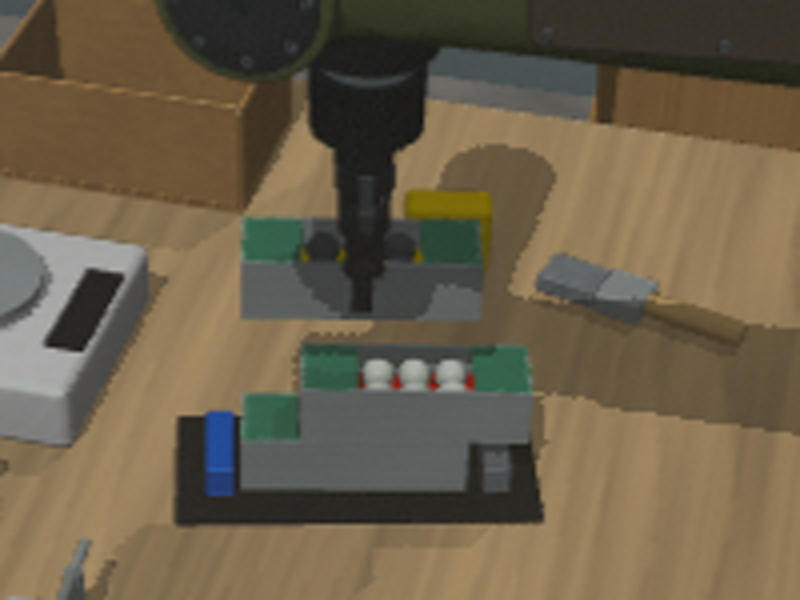

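The dark tray hangs level, near rim (241,264)–(482,264). The white tray lies level and stepped by one lip, its left end at crop x=301 against 241 for the bottom tray. Lower the dark tray and release.

Run:
```python
from ops import *
lower([0,0,.088]); release()
movej([-0.803,0.04,0.085,0,-1.615,-0.334]); print(get_clock())
a=capture("side")[120:270,260:400,::-1]; b=capture("top")[170:300,360:460,::-1]
a=cv2.resize(a,None,fx=2.9,fy=2.9,interpolation=cv2.INTER_CUBIC); b=cv2.resize(b,None,fx=3.3,fy=3.3,interpolation=cv2.INTER_CUBIC)
o=np.zeros((440,a.shape[1]+b.shape[1],3),np.uint8); o[:a.shape[0],:a.shape[1]]=a; o[:b.shape[0],a.shape[1]:]=b; cv2.imwrite("pics/d2.png",o)
```

```text
contact True [-0.0001 -0.     -0.0004] F [-0.9  0.3  4.7] 20.1
released 21.7
23.625
```

View pics/d2.png

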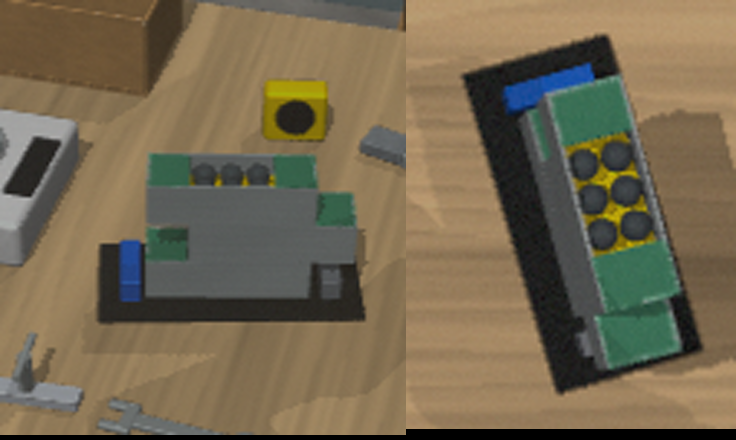

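The stack stands level, with the dark tray straight above the bottom one: left edges at x≈147 and 146 in the side view, dark rim corners (543,95), (620,77), (680,296), (602,313) in the top view. One last number check, then I'll hand in.

Run:
```python
from ops import *
px=np.array([(543,95),(620,77),(680,296),(602,313)])-[406,0]; px=px/3.3+[360,170]
f=least_squares(lambda p:(project("top",R.from_euler("z",p[2]).apply(RIM)+[p[0],p[1],.116])-px).ravel(),fb)
d=Rb.inv().apply([f.x[0]-cb[0],f.x[1]-cb[1],0]); print("dark in bottom",d.round(4),"dyaw",(f.x[2]-fb[2]).round(3),"rms",np.sqrt(np.mean(f.fun**2)).round(2))
if abs(d[0])<.01 and abs(d[1])<.01: print(job_done())
```

```text
dark in bottom [-0.002   0.0012  0.    ] dyaw -0.006 rms 0.3
the job is handed in; nothing more can be done
None
```

The staggered stack is built and handed in at about 24 s: by the camera check, white is stepped about 42 mm away from the blue block and dark sits within about 2 mm of straight above the bottom tray, both released.

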